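# Put the staining station's containers back in their own spill trays

## Robot

A 7-joint arm with a two-finger parallel gripper is mounted at the origin on a cart in front of the work surface, level with it; the furniture and walls round the work are solid. World frame = base frame: x ahead of the robot, y to its left, z up, the work surface at z = 0. Lengths are in m, angles in rad, forces in N, time in s.
With the tool pointing down it reaches from about 0.425 to 0.825 m from the base axis. Payload 3.6 kg.
Tool frame: the origin (TCP) lies at the very end of the fingers, on their centre line; the grasp point (between the pads) lies 19 mm behind it; z points along the fingers, y is the direction in which the jaws open and shut (so a half turn about z gives the same grasp; the last joint's range is limited). The gripper opens to 85 mm and grips with 20 to 120 N. Pads are 22 mm wide; open, the fingers measure 114 mm over their backs; the gripper's body (76 mm by 85 mm) begins 54 mm behind the grasp point. The pads swing forward as they close: fully open they stand 13 mm farther back than shut.
Start: joints at [-1.31, 0.615, -0.013, 1.423, 0.008, 1.103, -0.04], TCP at [0.184, 0.623, 0.21] pointing down, gripper open.
Joint ranges: [-3.12, 3.12], [-0.3, 2.06], [-1.34, 1.32], [0.26, 2.42], [-1.36, 4.5], [0.01, 1.98], [-2.84, 2.84]. Speed limits (rad/s): [2.79, 2.79, 3.14, 3.14, 3.14, 3.14, 3.14].

## Interface

Orientations are given as a 3x3 rotation matrix whose columns are the frame's x, y, z axes.
In Python, from station import manip, eyes, job, nets gives the robot as it stands.
- The arm moves only by the shell command python3 -m creep 'ROWS' [FORCE]. ROWS is JSON, one flat list of numbers, 5 for each row, row after row: the shift along the tool's x, y, z in cm, then the turn about the tool's z in rad, then the opening in per cent of the stroke, from 0 (shut) to 100 (fully open). A call has 1 to 12 rows; each row shifts and turns the pose as measured when the row begins, along the tool's axes as they then stand; what a row does not reach is not made up. A row lasts 1/8 s, in which the tool goes at most 62.5 mm and 10.7 degrees, less where a joint would pass 70% of its speed; a pose out of reach is approached as far as the arm can. A call is refused whole if a number of a shift passes 6.25 or a number of a turn 0.188, either way. A call with a gripper value outside its range is refused whole. The fingers move at their own pace and stop on an object; FORCE is the grip in N (left out, the last holds). Time passes only in rows, so rows that do not move let the fingers close. It gives the time, the measured TCP pose, the force and the opening at its end, in the units of the state.
- manip.get_obs(): the state, without advancing time (a new reading comes with each control period).
- eyes.snapshot(name): name is "scene" or "top"; returns a dict with "image" (400x640x3 uint8, red, green, blue), "K" (3x3 intrinsics, pixels), "T" (4x4, takes a point from camera to world coordinates). Camera axes: x right, y down, z forward; pixel columns grow to the right and rows downward; lengths in m; the calibration is good to about 2 mm. A picture is of the moment at which its call begins. There is no depth.
- job.job_done(): hands the job in, once; it reports no verdict.
Trained networks look in the newest picture that a camera, given by its name, has taken for a name from the list of things; names that differ only in an ending like _2 or _b are one class to them, and where a whole thing is asked for, a point or a joint stands for the part that bears it (a point fixed in the world has none). Each returns a list of dicts, best first, with "confidence" (0 to 1); they miss things now and then, are a little off and sometimes report something else, mostly with a low value. They report only what shows in the picture. A call takes as long as a camera call.
- nets.boxes_of(camera, thing): "centre" ([x, y, z] in m, in world coordinates, good to about 4 mm: the middle of the surface that is visible of it).
- nets.silhouettes(camera, thing): "mask" (400x640 bool, what is visible of it).
- nets.place_of(camera, thing): "centre" ([x, y, z] in m, in world coordinates, good to about 4 mm: a listed point, or the origin of a listed thing).
The state is a dict: "time": time; "joint_pos": joint angles; "joint_vel": joint speeds; "joint_torque": joint torques, N m; "ee_pos": TCP position; "tcp_rot": TCP orientation; "force": force on the tool from outside, world axes, zero at the start; "wrist_torque": the same for the moment, N m; "width": opening from 0.0 (shut) to 1.0 (fully open).
Only numpy, scipy, OpenCV 4.12 (cv2) and the standard library are available. Lean on these libraries where they do the work, as an engineer would, in place of code of your own. Each camera call takes 0.05 s, during which the arm holds its last target.

## Task

The four containers of the staining station stand in each other's spill trays. Put each one upright in the middle of its own tray: the brown bottle with the blue cap in the blue tray, the specimen cup with the orange lid in the orange tray, the white bottle in the white tray and the black-capped dropper bottle in the black tray. A tray has room for one container, so use the empty green tray to park one while you make room; never set a container on the bare bench or lay it over.

Things in the scene. Friction and masses are not known exactly. Their poses are not given: they have to be found in the camera images.
- amber_bottle_center (a point): stain bottle: brown glass, blue screw cap, round, 113 mm tall. Body 51 mm across from the foot to 75 mm up, then a shoulder, then the cap 32 mm across (94 to 113 mm up). Loose, about 0.16 kg. This point is on its axis half-way up, 56.5 mm above its foot; z is the bottle's axis. A grasp across the body about 65 mm above the foot leaves room for the gripper over the cap
- sample_cup_center (a point): specimen cup: pale, with an orange screw lid, round, 66 mm tall. Body 41 mm across at the foot widening to 47 mm under the lid, lid 54 mm across (52 to 66 mm up). Loose, about 0.04 kg. This point is on its axis half-way up, 33 mm above its foot; z is the cup's axis. A grasp across the body 33 to 40 mm above the foot, or across the lid, will hold it
- white_bottle_center (a point): reagent bottle: white plastic with a blue screw cap, round, 87 mm tall. Body 48 mm across from the foot to 55 mm up, then a shoulder, then the cap 32 mm across (68 to 87 mm up). Loose, about 0.09 kg. This point is on its axis half-way up, 43.5 mm above its foot; z is the bottle's axis
- dropper_bottle_center (a point): dropper bottle: brown, long black cap, round, 96 mm tall. Body 33 mm across from the foot to 42 mm up, 18 mm at 57 mm; cap 23 mm across at 58 to 60 mm, 18 mm at 78 mm, 12 mm at the top. Loose, about 0.05 kg. This point is on its axis half-way up, 48 mm above its foot; z along the axis. Grasp the lower part of the cap, about 65 mm above the foot; lower grasps may bring the gripper onto the cap
- tray_blue_floor (a point): blue tray: round, fixed to the bench, plastic, 100 mm across outside, 92 mm across inside the 4 mm wall, rim 11 mm above the bench. This point is the centre of its floor's top face, 7 mm above the bench; z up. The tray is level. At the start one of the four containers that belongs elsewhere stands in it
- tray_orange_floor (a point): orange tray: round, fixed to the bench, plastic, 100 mm across outside, 92 mm across inside the 4 mm wall, rim 11 mm above the bench. This point is the centre of its floor's top face, 7 mm above the bench; z up. The tray is level. At the start one of the four containers that belongs elsewhere stands in it
- tray_white_floor (a point): white tray: round, fixed to the bench, plastic, 100 mm across outside, 92 mm across inside the 4 mm wall, rim 11 mm above the bench. This point is the centre of its floor's top face, 7 mm above the bench; z up. The tray is level. At the start one of the four containers that belongs elsewhere stands in it
- tray_black_floor (a point): black tray: round, fixed to the bench, plastic, 100 mm across outside, 92 mm across inside the 4 mm wall, rim 11 mm above the bench. This point is the centre of its floor's top face, 7 mm above the bench; z up. The tray is level. At the start one of the four containers that belongs elsewhere stands in it
- tray_green_floor (a point): green tray: round, fixed to the bench, plastic, 100 mm across outside, 92 mm across inside the 4 mm wall, rim 11 mm above the bench. This point is the centre of its floor's top face, 7 mm above the bench; z up. The tray is level. The spare tray: empty at the start

How it is judged:
At the end, for the whole second after the job is handed in: Every container stands upright (within about 6 degrees) on the floor of its own tray, its axis within 15 mm of the tray's centre, released and at rest: brown bottle in blue, cup in orange, white bottle in white, dropper bottle in black; the green tray is thereby empty (horizontal distance between amber_bottle_center and tray_blue_floor below 0.015 m and z of amber_bottle_center in the frame of tray_blue_floor between 0.0535 and 0.0595 m and angle between each of amber_bottle_center, sample_cup_center, white_bottle_center, dropper_bottle_center's own z axis and vertical below 0.1 rad and linear speed of each of amber_bottle, sample_cup, white_bottle, dropper_bottle below 0.02 m/s and angular speed of each of amber_bottle, sample_cup, white_bottle, dropper_bottle below 0.2 rad/s and horizontal distance between sample_cup_center and tray_orange_floor below 0.015 m and z of sample_cup_center in the frame of tray_orange_floor between 0.03 and 0.036 m and horizontal distance between white_bottle_center and tray_white_floor below 0.015 m and z of white_bottle_center in the frame of tray_white_floor between 0.0405 and 0.0465 m and horizontal distance between dropper_bottle_center and tray_black_floor below 0.015 m and z of dropper_bottle_center in the frame of tray_black_floor between 0.045 and 0.051 m); the robot touches nothing.
It fails at once if a container is tipped more than 40 degrees (angle between any of amber_bottle_center, sample_cup_center, white_bottle_center, dropper_bottle_center's own z axis and vertical above 0.7 rad).
It fails at once if a container stands on the bare bench (its foot lower than 3 mm) (height (world z) of amber_bottle_center below 0.0595 m or height (world z) of sample_cup_center below 0.036 m or height (world z) of white_bottle_center below 0.0465 m or height (world z) of dropper_bottle_center below 0.051 m).
It also fails if it takes over 138 s, if anything falls off the work surface, if the arm or the gripper's body presses on something with over 40 N, if the wrist force passes 120 N, or if a joint passes its speed limit or range.

## Working session

There is one attempt and no reset: what is moved stays moved. The work goes in short steps, Python scripts to look and compute and a shell command to move; the robot and the scene stay as the last step left them, time stands still between calls to the robot, and variables do not carry over. Pictures are saved under pics/ and viewed, and the job is handed in when it is done.

```bash
mkdir -p pics; cat > h.py <<'E'
from station import manip, eyes, job, nets
import numpy as np, cv2
def snap(cam,fn):
    s=eyes.snapshot(cam); cv2.imwrite('pics/'+fn,s['image'][:,:,::-1]); return s
T=['tray_blue_floor','tray_orange_floor','tray_white_floor','tray_black_floor','tray_green_floor']
C=['amber_bottle_center','sample_cup_center','white_bottle_center','dropper_bottle_center']
E
python3 - <<'E'
from h import *
np.set_printoptions(precision=4,suppress=True)
for c in ['top','scene']:
    s=snap(c,c+'0.png'); print(c,s['K'].tolist(),s['T'].round(4).tolist())
    for t in T+C:
        r=nets.place_of(c,t); print(t,[(np.round(d['centre'],4).tolist(),round(d['confidence'],2)) for d in r[:2]])
o=manip.get_obs(); print(o['time'],o['ee_pos'],o['tcp_rot'],o['width'],o['force'])
E
```

```text
top [[394.7684294959257, 0.0, 324.13831910237], [0.0, 394.7684294959257, 193.826340496145], [0.0, 0.0, 1.0]] [[0.0186, -0.9971, 0.0733, 0.4741], [-0.9996, -0.0169, 0.0235, 0.0007], [-0.0222, -0.0737, -0.997, 0.9355], [0.0, 0.0, 0.0, 1.0]]
tray_blue_floor []
tray_orange_floor [([0.621, -0.1164, 0.0086], 0.66), ([0.6279, -0.1218, 0.0632], 0.45)]
tray_white_floor [([0.4495, -0.0066, 0.0102], 0.66)]
tray_black_floor [([0.4329, -0.2348, 0.0109], 0.61)]
tray_green_floor [([0.6293, 0.1156, 0.0104], 0.92), ([0.4223, 0.2143, 0.0416], 0.19)]
amber_bottle_center [([0.627, -0.1199, 0.0569], 0.91), ([0.6203, -0.1192, 0.0102], 0.56)]
sample_cup_center [([0.424, 0.2152, 0.0423], 0.63), ([0.4328, -0.2253, 0.0505], 0.62)]
white_bottle_center [([0.4338, -0.2223, 0.0519], 0.7)]
dropper_bottle_center [([0.4562, -0.0036, 0.0533], 0.46)]
scene [[440.7144332608828, 0.0, 319.37080892596094], [0.0, 440.7144332608828, 190.40602654124348], [0.0, 0.0, 1.0]] [[0.7795, -0.3503, 0.5194, 0.0077], [-0.626, -0.4049, 0.6664, -0.6994], [-0.0231, -0.8446, -0.5349, 0.618], [0.0, 0.0, 0.0, 1.0]]
tray_blue_floor [([0.4227, 0.2123, 0.0061], 0.6), ([0.4366, -0.2268, 0.0522], 0.16)]
tray_orange_floor [([0.6205, -0.1138, 0.0101], 0.74), ([0.4551, -0.0047, 0.051], 0.67)]
tray_white_floor [([0.4465, -0.0009, 0.0053], 0.93)]
tray_black_floor []
tray_green_floor [([0.6279, 0.1168, 0.0074], 0.64)]
amber_bottle_center [([0.6222, -0.1218, 0.0634], 0.67)]
sample_cup_center [([0.6213, -0.1181, 0.0646], 0.63), ([0.4208, 0.217, 0.0359], 0.56)]
white_bottle_center [([0.4412, -0.226, 0.0537], 0.89)]
dropper_bottle_center [([0.4536, -0.0056, 0.0571], 0.55), ([0.4226, 0.2111, 0.0057], 0.16)]
1.0 [0.1839 0.6234 0.2104] [[-0.9592  0.2828 -0.    ]
 [ 0.2828  0.9592 -0.0001]
 [-0.     -0.0001 -1.    ]] 0.9990318918280781 [-0.1976 -0.4631 -0.2664]
```

View pics/top0.png

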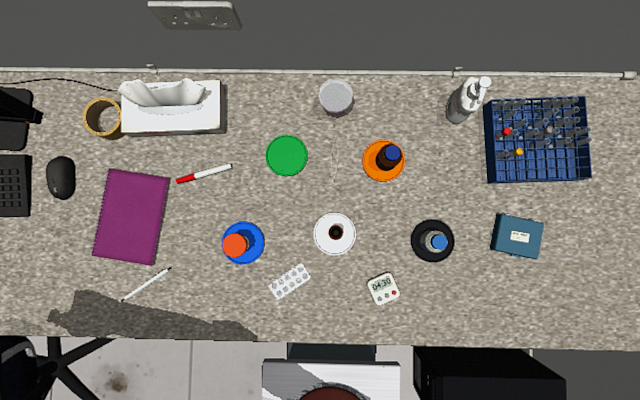

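View pics/scene0.png

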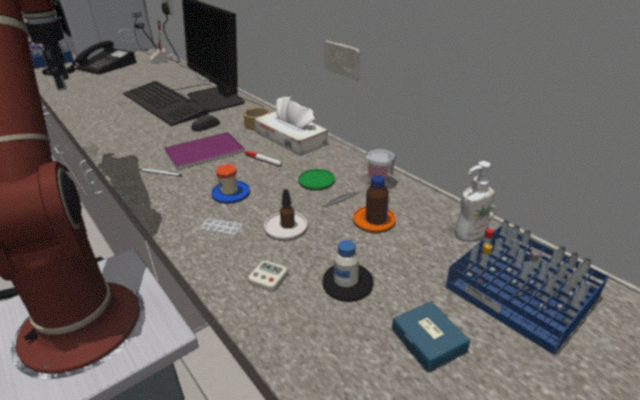

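The scene image shows the cup in the blue tray at (230,190), the dropper in the white tray (287,222), the brown bottle in the orange tray (375,215) and the white bottle in the black tray (347,280). The green tray (316,179) is empty. I'll check the positions with mask fits.

```bash
cat >> h.py <<'E'
from scipy.optimize import least_squares
def backproj(s,uv,z):
    K,Tm=s['K'],s['T']; d=np.c_[(uv-[K[0,2],K[1,2]])/[K[0,0],K[1,1]],np.ones(len(uv))]@Tm[:3,:3].T
    return (Tm[:3,3]+d*((z-Tm[2,3])/d[:,2])[:,None])[:,:2]
def contour(m):
    c=max(cv2.findContours(m.astype(np.uint8),0,cv2.CHAIN_APPROX_NONE)[0],key=len); return c[:,0].astype(float)
def circ(s,m,z,R,p0):
    xy=backproj(s,contour(m),z)
    r=least_squares(lambda p:np.hypot(*(xy-p).T)-R,p0,loss='soft_l1',f_scale=0.002)
    return r.x.round(4).tolist(), round(float(np.median(abs(r.fun))),4)
def tray(c,s,t,p0):
    r=nets.silhouettes(c,t)
    return [circ(s,d['mask'],0.011,0.05,p0)+(round(d['confidence'],2),) for d in r[:1]]
E
python3 - <<'E'
from h import *
P=dict(zip(T,[(.4227,.2123),(.621,-.115),(.448,-.004),(.433,-.235),(.6285,.116)]))
for c in ['top','scene']:
    s=snap(c,c+'1.png')
    for t in T: print(c,t,tray(c,s,t,P[t]))
    for t in C:
        for d in nets.silhouettes(c,t)[:2]:
            v,u=np.nonzero(d['mask']); print(c,t,round(d['confidence'],2),u.min(),u.max(),v.min(),v.max())
    # caps by colour
    hsv=cv2.cvtColor(s['image'],cv2.COLOR_RGB2HSV)
    if c=='top':
        for n,(u,v),z in [('amber',(393,153),.12),('cup',(234,245),.073),('white',(439,242),.094)]:
            h0=hsv[v,u,0]; lo=hsv[v-16:v+17,u-16:u+17]
            m=(abs(lo[:,:,0].astype(int)-int(h0))<8)&(lo[:,:,1]>100)&(lo[:,:,2]>60 if n!='cup' else lo[:,:,2]>0)
            n2,l,st,ce=cv2.connectedComponentsWithStats(m.astype(np.uint8)); k=l[16,16]
            cc=ce[k]+[u-16,v-16]; print(n,h0,st[k],cc,backproj(s,np.array([cc]),z-.003))
E
```

```text
top tray_blue_floor [([0.4257, 0.2108], 0.0017, 0.61)]
top tray_orange_floor [([0.6248, -0.1163], 0.0022, 0.96)]
top tray_white_floor [([0.4501, -0.0035], 0.0016, 0.65)]
top tray_black_floor [([0.4395, -0.2306], 0.0007, 0.96)]
top tray_green_floor [([0.6341, 0.114], 0.0015, 0.73)]
top amber_bottle_center 0.57 376 401 144 170
top sample_cup_center 0.88 223 249 233 256
top white_bottle_center 0.88 421 447 230 251
top dropper_bottle_center 0.57 329 342 225 239
amber 113 [  8   8  16  16 180] [392.12777778 152.23888889] [[ 0.62369887 -0.12029285]]
cup 8 [  5   4  24  24 454] [234.39647577 244.81718062] [[0.42245182 0.21553538]]
white 106 [  9   9  16  15 193] [439.44041451 241.77202073] [[ 0.43873629 -0.22487303]]
scene tray_blue_floor [([0.4189, 0.2028], 0.0029, 0.64)]
scene tray_orange_floor [([0.6159, -0.121], 0.0025, 0.93)]
scene tray_white_floor [([0.4437, -0.0085], 0.0023, 0.9)]
scene tray_black_floor [([0.4325, -0.2367], 0.0022, 0.8)]
scene tray_green_floor [([0.6271, 0.1066], 0.003, 0.82)]
scene amber_bottle_center 0.87 366 388 175 224
scene amber_bottle_center 0.7 280 294 189 228
scene sample_cup_center 0.63 216 236 164 194
scene white_bottle_center 0.94 334 358 240 286
scene dropper_bottle_center 0.77 281 294 190 227
scene dropper_bottle_center 0.52 216 236 164 194
```

```bash
cat > d.py <<'E'
import sys; from h import *
o=manip.get_obs(); t=np.array([float(a) for a in sys.argv[1:4]]); R=np.array(o['tcp_rot'])
print('t',round(o['time'],2),'pos',np.round(o['ee_pos'],4),'w',round(o['width'],3),'F',np.round(o['force'],1),'tilt',np.round(R[:2,2],3),'yaw x',np.round(R[:2,0],3))
d=R.T@(t-o['ee_pos'])*100; print('tool cm',d.round(2),'dist',round(float(np.linalg.norm(d)),2),'rows@5cm',np.linalg.norm(d)/5, 'q',np.round(o['joint_pos'],2))
E
python3 -m creep '[-2.87,-2.7,0,0,100,-2.87,-2.7,0,0,100,-2.87,-2.7,0,0,100,-2.87,-2.7,0,0,100,-2.87,-2.7,0,0,100,-2.87,-2.7,0,0,100,-2.87,-2.7,0,0,100,-2.87,-2.7,0,0,100,-2.87,-2.7,0,0,100,-2.87,-2.7,0,0,100,-2.87,-2.7,0,0,100,-2.87,-2.7,0,0,100]' 40
python3 d.py 0.4225 0.2155 0.15
```

```text
time: 3.5
ee_pos: [0.4298, 0.208, 0.2108]
tcp_rot: [[-0.961, 0.275, 0.004], [0.275, 0.961, 0.007], [-0.002, 0.008, -1.0]]
force: [0.5, -0.0, 0.5]
width: 1.001
t 3.5 pos [0.4298 0.208  0.2108] w 1.001 F [ 0.5 -0.   0.5] tilt [0.004 0.007] yaw x [-0.961  0.275]
tool cm [0.92 0.47 6.08] dist 6.17 rows@5cm 1.2338480516361152 q [-0.53  0.35  0.05  1.91 -0.03  0.88  0.83]
```

```bash
python3 -m creep '[0.5,0.25,3.7,0,100,0.42,0.22,3.7,0,100,0,0,3.7,0,100,0,0,0,0,100]' >/dev/null
python3 d.py 0.4225 0.2155 0.043
```

```text
t 4.0 pos [0.4282 0.2126 0.0994] w 0.999 F [ 0.4 -0.2 -0.1] tilt [0.012 0.009] yaw x [-0.958  0.285]
tool cm [0.68 0.05 5.64] dist 5.68 rows@5cm 1.1355303681528912 q [-0.53  0.51  0.04  2.05 -0.04  0.57  0.81]
```

```bash
python3 - <<'E'
from h import *
snap('scene','s2.png')
for c in ['top','scene']:
    s=snap(c,c+'2.png')
    print(c,[np.round(d['centre'],3) for d in nets.place_of(c,'sample_cup_center')[:2]],[(np.round(d['centre'],3)) for d in nets.place_of(c,'tray_blue_floor')[:1]])
E
```

```text
top [array([0.423, 0.213, 0.044])] [array([0.42, 0.21, 0.01])]
scene [array([0.421, 0.22 , 0.039])] [array([0.425, 0.212, 0.008])]
```

```bash
python3 -m creep '[0.4,0.0,2,0,100,0.3,0,2,0,100,0.2,0,1.2,0,100,0,0,0.4,0,100]' >/dev/null
python3 d.py 0.4225 0.2155 0.043
```

```text
t 4.85 pos [0.4259 0.2189 0.0483] w 1.0 F [0.  0.8 0.6] tilt [0.027 0.017] yaw x [-0.958  0.285]
tool cm [ 0.24 -0.43  0.52] dist 0.72 rows@5cm 0.1435097159796898 q [-0.54  0.6   0.03  2.1  -0.05  0.41  0.81]
```

```bash
python3 -m creep '[0.2,-0.3,0.4,0,100,0,0,0,0,55,0,0,0,0,40,0,0,0,0,40,0,0,0,0,40,0,0,0,0,40]' 40 
python3 d.py 0.4225 0.2155 0.043
```

```text
time: 5.6
ee_pos: [0.4248, 0.2166, 0.0462]
tcp_rot: [[-0.958, 0.286, 0.031], [0.286, 0.958, 0.019], [-0.025, 0.027, -0.999]]
force: [0.1, -0.3, -0.7]
width: 0.573
t 5.6 pos [0.4248 0.2166 0.0462] w 0.573 F [ 0.1 -0.3 -0.7] tilt [0.031 0.019] yaw x [-0.958  0.286]
tool cm [ 0.2  -0.18  0.31] dist 0.4 rows@5cm 0.08095407517956091 q [-0.54  0.6   0.03  2.11 -0.05  0.39  0.81]
```

```bash
python3 -m creep '[0,0,0,0,40,0,0,-1.5,0,40,0,0,-2.5,0,40]' 40 
python3 d.py 0.4225 0.2155 0.1
python3 - <<'E'
from h import *
s=snap('scene','s3.png'); s=eyes.snapshot('scene'); im=s['image'][130:230,150:310]; cv2.imwrite('pics/s3c.png',cv2.resize(im[:,:,::-1],None,fx=4,fy=4,interpolation=2))
E
```

```text
time: 5.98
ee_pos: [0.422, 0.2153, 0.085]
tcp_rot: [[-0.958, 0.285, 0.026], [0.286, 0.958, 0.016], [-0.021, 0.023, -1.0]]
force: [-0.3, 0.2, -0.6]
width: 0.57
t 5.97 pos [0.422  0.2153 0.085 ] w 0.57 F [-0.3  0.2 -0.6] tilt [0.026 0.016] yaw x [-0.958  0.286]
tool cm [-0.07  0.07 -1.5 ] dist 1.5 rows@5cm 0.3006082814153316 q [-0.54  0.52  0.04  2.09 -0.04  0.5   0.81]
```

View pics/s3c.png

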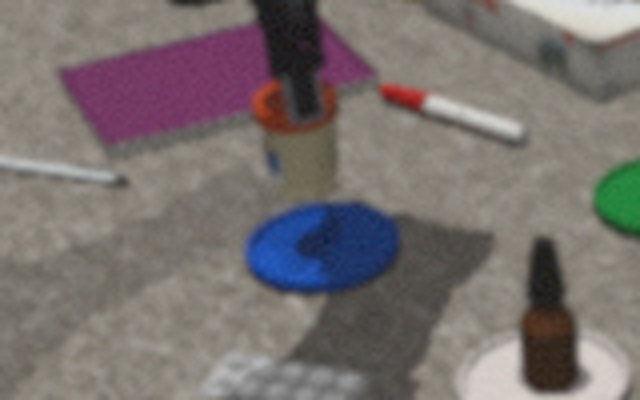

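```bash
python3 d.py 0.630 0.115 0.1
```

```text
t 6.08 pos [0.4241 0.2163 0.0869] w 0.575 F [ 0.3 -0.1 -0.3] tilt [0.033 0.02 ] yaw x [-0.958  0.286]
tool cm [-22.65  -3.8   -0.83] dist 22.98 rows@5cm 4.59691236018337 q [-0.54  0.52  0.04  2.09 -0.04  0.5   0.81]
```

```bash
python3 -m creep '[-2.2,-0.38,-0.2,0,40,-3.5,-0.6,-0.2,0,40,-3.8,-0.6,-0.2,0,40,-3.8,-0.6,-0.1,0,40,-3.8,-0.6,-0.1,0,40,-3.2,-0.6,-0.05,0,40,-2.0,-0.3,0,0,40]' 
python3 d.py 0.630 0.115 0.0475
```

```text
time: 6.95
ee_pos: [0.6283, 0.1164, 0.0921]
tcp_rot: [[-0.96, 0.279, 0.022], [0.28, 0.96, 0.019], [-0.016, 0.025, -1.0]]
force: [-0.4, 0.4, 0.6]
width: 0.578
t 6.95 pos [0.6283 0.1164 0.0921] w 0.578 F [-0.4  0.4  0.6] tilt [0.022 0.019] yaw x [-0.96  0.28]
tool cm [-0.13 -0.2   4.46] dist 4.46 rows@5cm 0.8927187862343198 q [-0.21  0.71  0.01  1.61 -0.02  0.79  1.1 ]
```

```bash
python3 -m creep '[-0.1,-0.15,1.5,0,40,-0.05,-0.05,1.5,0,40,0,0,0.8,0,40,0,0,0.3,0,40]' >/dev/null
python3 d.py 0.630 0.115 0.0475
```

```text
t 7.45 pos [0.6269 0.1148 0.0457] w 0.575 F [-2.3 -2.9 17.4] tilt [0.016 0.018] yaw x [-0.96   0.279]
tool cm [-0.29  0.11 -0.18] dist 0.36 rows@5cm 0.07205709254333573 q [-0.21  0.77  0.    1.64 -0.03  0.71  1.1 ]
```

Contact (17 N). I'll release and lift.

```bash
python3 -m creep '[0,0,-0.1,0,70,0,0,0,0,100,0,0,0,0,100,0,0,-2,0,100,0,0,-4,0,100,0,0,-5,0,100,0,0,-4,0,100]' >/dev/null
python3 - <<'E'
from h import *
for c in ['scene','top']:
    s=snap(c,c+'4.png')
    for t in ['sample_cup_center','tray_green_floor','amber_bottle_center','tray_orange_floor']: print(c,t,[np.round(d['centre'],3) for d in nets.place_of(c,t)[:2]])
E
python3 d.py 0.6245 -0.12 0.21
```

```text
scene sample_cup_center [array([0.62 , 0.115, 0.038]), array([ 0.62 , -0.121,  0.062])]
scene tray_green_floor [array([0.635, 0.118, 0.008])]
scene amber_bottle_center [array([0.423, 0.215, 0.009]), array([ 0.623, -0.119,  0.062])]
scene tray_orange_floor [array([ 0.617, -0.116,  0.007])]
top sample_cup_center [array([0.626, 0.115, 0.043])]
top tray_green_floor [array([0.63 , 0.115, 0.01 ])]
top amber_bottle_center [array([ 0.628, -0.12 ,  0.062])]
top tray_orange_floor [array([ 0.62 , -0.118,  0.009])]
t 8.82 pos [0.6201 0.1137 0.1935] w 0.999 F [ 0.5  0.4 -0.5] tilt [0.003 0.017] yaw x [-0.961  0.276]
tool cm [ -6.87 -22.31  -2.04] dist 23.43 rows@5cm 4.686874132387677 q [-0.21  0.6   0.01  1.51 -0.02  1.03  1.1 ]
```

View pics/scene4.png

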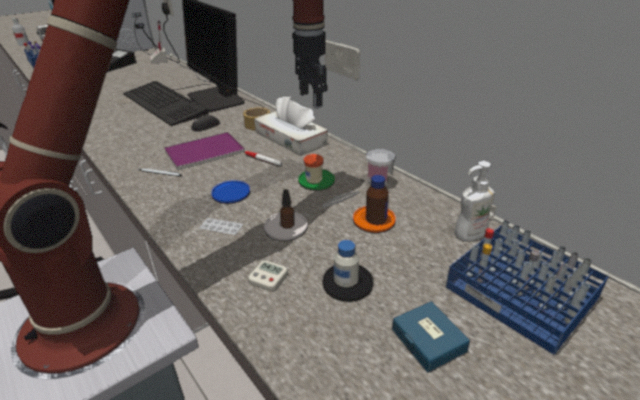

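```bash
python3 -m creep '[-1.3,-4.2,0,0,100,-1.4,-4.6,0,0,100,-1.4,-4.6,0,0,100,-1.4,-4.6,0,0,100,-1.0,-3,0,0,100,-0.3,-1,0,0,100]' >/dev/null
python3 d.py 0.6245 -0.12 0.15
```

```text
t 9.57 pos [ 0.6244 -0.1198  0.1841] w 1.003 F [-0.3 -0.9 -0.1] tilt [-0.004  0.019] yaw x [-0.963  0.27 ]
tool cm [-0.04 -0.08  3.41] dist 3.41 rows@5cm 0.6814104598396826 q [ 0.16  0.62  0.01  1.5  -0.03  1.03  1.48]
```

```bash
python3 -m creep '[0,-0.08,3,0,100,0,-0.08,4,0,100,0,-0.08,3,0,100,0,0,1.2,0,100]' >/dev/null
python3 d.py 0.6245 -0.12 0.053
```

```text
t 10.07 pos [ 0.6253 -0.115   0.0696] w 1.002 F [-0.6  0.3 -0.4] tilt [-0.001  0.023] yaw x [-0.964  0.267]
tool cm [-0.07 -0.54  1.65] dist 1.74 rows@5cm 0.3475175599365997 q [ 0.16  0.75 -0.    1.61 -0.03  0.79  1.48]
```

```bash
python3 -m creep '[0,-0.5,1.1,0,100,0,-0.2,0.3,0,100,0,0,0,0,60]' >/dev/null
python3 d.py 0.6245 -0.12 0.053
```

```text
t 10.45 pos [ 0.6246 -0.1201  0.0557] w 0.818 F [ 0.6 -0.3  0.3] tilt [0.001 0.024] yaw x [-0.964  0.265]
tool cm [0.01 0.   0.27] dist 0.27 rows@5cm 0.053861528353477316 q [ 0.17  0.76 -0.    1.62 -0.03  0.76  1.49]
```

```bash
python3 -m creep '[0,0,0.2,0,50,0,0,0,0,40,0,0,0,0,40,0,0,0,0,40,0,0,0,0,40]' 60 >/dev/null
python3 d.py 0.6245 -0.12 0.053
python3 -m creep '[0,0,-1,0,40,0,0,-2.5,0,40,0,0,-3.5,0,40,0,0,-3,0,40]' 60
python3 - <<'E'
from h import *
s=eyes.snapshot('scene'); im=s['image'][130:250,300:460]; cv2.imwrite('pics/s5c.png',cv2.resize(im[:,:,::-1],None,fx=4,fy=4,interpolation=2))
E
```

```text
t 11.07 pos [ 0.6258 -0.1206  0.0555] w 0.546 F [-0.8  0.2 -0.6] tilt [0.004 0.023] yaw x [-0.964  0.265]
tool cm [0.14 0.02 0.26] dist 0.29 rows@5cm 0.058345822960080215 q [ 0.17  0.76 -0.    1.62 -0.03  0.76  1.49]
time: 11.58
ee_pos: [0.6228, -0.122, 0.156]
tcp_rot: [[-0.964, 0.265, -0.004], [0.264, 0.964, 0.025], [0.011, 0.023, -1.0]]
force: [0.7, 0.2, -1.8]
width: 0.548
```

View pics/s5c.png

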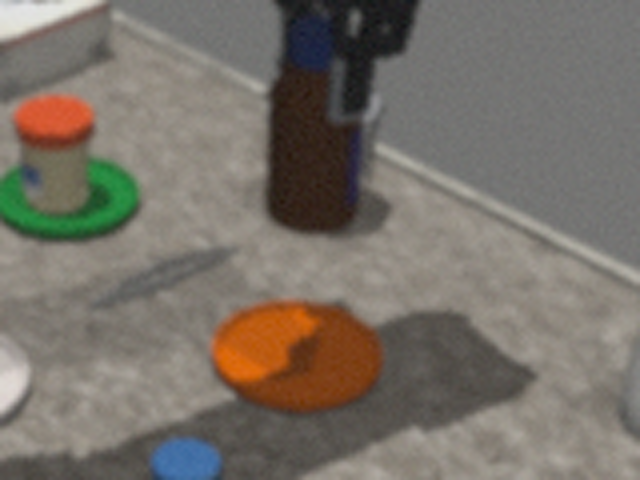

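```bash
python3 d.py 0.424 0.2115 0.15
```

```text
t 11.62 pos [ 0.6256 -0.1227  0.1607] w 0.547 F [ 1.4 -0.7  1.5] tilt [0.004 0.024] yaw x [-0.964  0.265]
tool cm [28.28 26.86  1.77] dist 39.04 rows@5cm 7.807923477146109 q [ 0.17  0.64  0.    1.53 -0.03  0.97  1.49]
```

```bash
python3 -m creep '[1.5,1.5,0.1,0,40,2.6,2.5,0.15,0,40,2.8,2.7,0.15,0,40,2.8,2.7,0.15,0,40,2.8,2.7,0.15,0,40,2.8,2.7,0.15,0,40,2.8,2.7,0.15,0,40,2.8,2.7,0.15,0,40,2.8,2.7,0.15,0,40,2.6,2.4,0.1,0,40,1.4,1.2,0,0,40,0.5,0.5,0,0,40]' >/dev/null
python3 d.py 0.424 0.2115 0.0555
```

```text
t 13.12 pos [0.3945 0.2335 0.1473] w 0.549 F [ 0.1  0.  -1.9] tilt [-0.023  0.026] yaw x [-0.968  0.248]
tool cm [-3.67 -1.57  9.05] dist 9.89 rows@5cm 1.9779991594309476 q [-0.54  0.41 -0.03  2.03 -0.04  0.7   0.78]
```

```bash
python3 -m creep '[-1.5,-0.7,0.5,0,40,-1.5,-0.6,1.5,0,40,-0.5,-0.2,2,0,40,0,0,0.5,0,40]' >/dev/null
python3 d.py 0.424 0.2115 0.0555
```

```text
t 13.62 pos [0.4269 0.2059 0.0972] w 0.548 F [-0.6 -0.6 -1.5] tilt [-0.023  0.023] yaw x [-0.967  0.254]
tool cm [0.31 0.4  4.19] dist 4.22 rows@5cm 0.8440641373648452 q [-0.46  0.52 -0.02  2.04 -0.03  0.6   0.86]
```

```bash
python3 -m creep '[0.2,0.3,1.3,0,40,0.2,0.2,1.2,0,40,0,0,0.8,0,40]' >/dev/null
python3 d.py 0.424 0.2115 0.0555
```

```text
t 14.0 pos [0.4243 0.212  0.0622] w 0.547 F [ 0.6  0.8 -2.2] tilt [-0.023  0.023] yaw x [-0.966  0.256]
tool cm [ 0.   -0.07  0.67] dist 0.68 rows@5cm 0.13542345244567708 q [-0.47  0.58 -0.02  2.07 -0.04  0.5   0.85]
```

```bash
python3 -m creep '[0,0,0.45,0,40,0,0,0.2,0,40]' >/dev/null
python3 d.py 0.424 0.2115 0.0555
```

```text
t 14.25 pos [0.4236 0.2124 0.0554] w 0.553 F [-2.9 -1.2 15.1] tilt [-0.024  0.022] yaw x [-0.966  0.255]
tool cm [-0.06 -0.07 -0.01] dist 0.1 rows@5cm 0.01927341659180102 q [-0.47  0.59 -0.03  2.07 -0.04  0.49  0.85]
```

```bash
python3 -m creep '[0,0,-0.05,0,65,0,0,0,0,90,0,0,0,0,100,0,0,-1.5,0,100,0,0,-3,0,100,0,0,-4,0,100,0,0,-3,0,100]' >/dev/null
python3 - <<'E'
from h import *
for c in ['scene','top']:
    s=snap(c,c+'6.png')
    for t in ['sample_cup_center','amber_bottle_center','tray_blue_floor','tray_orange_floor']: print(c,t,[np.round(d['centre'],3) for d in nets.place_of(c,t)[:2]])
E
python3 d.py 0.625 0.115 0.15
```

```text
scene sample_cup_center [array([0.622, 0.117, 0.036])]
scene amber_bottle_center [array([0.42 , 0.212, 0.06 ])]
scene tray_blue_floor [array([0.425, 0.213, 0.008])]
scene tray_orange_floor [array([ 0.621, -0.115,  0.008])]
top sample_cup_center [array([0.625, 0.113, 0.04 ])]
top amber_bottle_center [array([0.422, 0.212, 0.062])]
top tray_blue_floor [array([0.417, 0.215, 0.011])]
top tray_orange_floor [array([ 0.621, -0.118,  0.008]), array([ 0.458, -0.005,  0.052])]
t 15.62 pos [0.4251 0.2093 0.1709] w 1.001 F [0.6 0.7 0.6] tilt [-0.028  0.02 ] yaw x [-0.966  0.255]
tool cm [-21.79  -4.04   1.34] dist 22.2 rows@5cm 4.440131616510623 q [-0.47  0.4  -0.02  1.95 -0.03  0.8   0.85]
```

View pics/scene6.png

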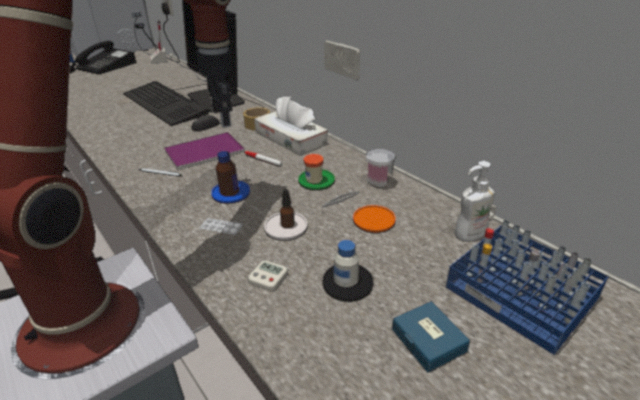

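```bash
python3 -m creep '[-2.5,-0.5,0,0,100,-4,-0.75,0.2,0,100,-4.2,-0.75,0.2,0,100,-4.2,-0.75,0.2,0,100,-3.8,-0.7,0.3,0,100,-2,-0.4,0.3,0,100]' >/dev/null
python3 d.py 0.625 0.115 0.046
```

```text
t 16.38 pos [0.6175 0.1196 0.1464] w 0.999 F [ 0.5 -0.6 -0.3] tilt [-0.036  0.019] yaw x [-0.968  0.248]
tool cm [-1.23 -0.35  9.99] dist 10.07 rows@5cm 2.014881778997394 q [-0.21  0.66  0.    1.54 -0.03  0.98  1.13]
```

```bash
python3 -m creep '[-0.6,-0.2,2.2,0,100,-0.4,-0.2,3.5,0,100,-0.2,0,2.5,0,100,0,0,0.8,0,100]' >/dev/null
python3 d.py 0.625 0.115 0.046
```

```text
t 16.88 pos [0.6267 0.1117 0.0502] w 0.997 F [-0.2 -0.1 -0.3] tilt [-0.038  0.018] yaw x [-0.967  0.252]
tool cm [0.23 0.28 0.44] dist 0.56 rows@5cm 0.11285011547775774 q [-0.2   0.79 -0.    1.59 -0.03  0.8   1.14]
```

```bash
python3 -m creep '[0.2,0.3,0.4,0,80,0,0,0,0,50,0,0,0,0,40,0,0,0,0,40,0,0,0,0,40,0,0,0,0,40]' 40 >/dev/null
python3 d.py 0.622 -0.116 0.046
python3 -m creep '[0,0,-1,0,40,0,0,-2,0,40,0,0,-2.5,0,40]' >/dev/null
python3 d.py 0.622 -0.116 0.1
```

```text
t 17.62 pos [0.6266 0.1161 0.0487] w 0.568 F [-0.4  0.3 -1. ] tilt [-0.034  0.019] yaw x [-0.967  0.251]
tool cm [ -5.4  -22.58  -0.15] dist 23.22 rows@5cm 4.644150807983497 q [-0.2   0.79 -0.    1.59 -0.03  0.79  1.13]
t 18.0 pos [0.627  0.1147 0.104 ] w 0.56 F [0.3 0.7 0.1] tilt [-0.039  0.018] yaw x [-0.967  0.251]
tool cm [-5.340e+00 -2.246e+01  1.000e-02] dist 23.08 rows@5cm 4.616466152141759 q [-0.2   0.72  0.    1.55 -0.03  0.91  1.13]
```

```bash
python3 -m creep '[-0.6,-2.4,0,0,40,-0.9,-4,0,0,40,-1,-4,0,0,40,-1,-4,0,0,40,-0.9,-3.8,0,0,40,-0.6,-2.6,0,0,40,-0.3,-1,0,0,40]' >/dev/null
python3 d.py 0.622 -0.116 0.049
python3 - <<'E'
from h import *
s=eyes.snapshot('scene'); im=s['image'][130:250,300:460]; cv2.imwrite('pics/s7c.png',cv2.resize(im[:,:,::-1],None,fx=4,fy=4,interpolation=2))
E
```

```text
t 18.88 pos [ 0.6282 -0.1137  0.1078] w 0.563 F [-0.1  0.7 -0.8] tilt [-0.025  0.02 ] yaw x [-0.968  0.247]
tool cm [ 0.38 -0.45  5.89] dist 5.92 rows@5cm 1.183723145131297 q [ 0.16  0.71 -0.01  1.55 -0.01  0.91  1.48]
```

View pics/s7c.png

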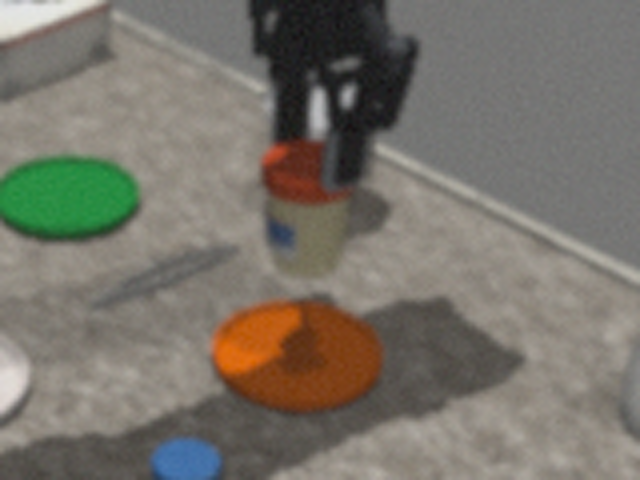

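The cup hangs level over the orange tray. I'll lower it now.

```bash
python3 -m creep '[0.2,-0.25,1.5,0,40,0.2,-0.2,2,0,40,0,0,1.2,0,40]' >/dev/null
python3 d.py 0.622 -0.116 0.049
```

```text
t 19.3 pos [ 0.6229 -0.1118  0.0593] w 0.56 F [ 0.3 -0.5 -1.2] tilt [-0.023  0.022] yaw x [-0.97   0.242]
tool cm [-0.04 -0.45  1.02] dist 1.12 rows@5cm 0.22351521886317963 q [ 0.16  0.77 -0.02  1.6  -0.01  0.8   1.48]
```

```bash
python3 -m creep '[0,-0.4,0.6,0,40,0,-0.1,0.35,0,40,0,0,0.15,0,40]' >/dev/null
python3 d.py 0.622 -0.116 0.049
```

```text
t 19.68 pos [ 0.6214 -0.1141  0.0468] w 0.57 F [-0.4 -0.4  3.8] tilt [-0.024  0.024] yaw x [-0.971  0.239]
tool cm [-0.09 -0.17 -0.23] dist 0.3 rows@5cm 0.0590973846796304 q [ 0.17  0.78 -0.02  1.61 -0.01  0.78  1.49]
```

```bash
python3 -m creep '[0,0,0,0,70,0,0,0,0,100,0,0,0,0,100,0,0,-2,0,100,0,0,-4,0,100,0,0,-5,0,100,0,0,-4,0,100]' >/dev/null
python3 - <<'E'
from h import *
for c in ['scene','top']:
    s=snap(c,c+'8.png')
    for t in ['sample_cup_center','dropper_bottle_center','tray_white_floor','tray_orange_floor']: print(c,t,[np.round(d['centre'],3) for d in nets.place_of(c,t)[:2]])
E
python3 d.py 0.455 -0.0045 0.15
```

```text
scene sample_cup_center [array([ 0.619, -0.115,  0.036])]
scene dropper_bottle_center [array([ 0.452, -0.004,  0.049])]
scene tray_white_floor [array([ 0.447, -0.001,  0.007])]
scene tray_orange_floor [array([ 0.621, -0.114,  0.01 ])]
top sample_cup_center [array([ 0.623, -0.118,  0.042])]
top dropper_bottle_center [array([ 0.459, -0.006,  0.05 ])]
top tray_white_floor [array([ 0.448, -0.003,  0.009])]
top tray_orange_floor [array([ 0.622, -0.116,  0.01 ]), array([ 0.448, -0.007,  0.006])]
t 21.05 pos [ 0.6223 -0.1169  0.1948] w 1.0 F [-0.5 -0.1  0.5] tilt [-0.035  0.026] yaw x [-0.97   0.239]
tool cm [18.74  6.83  5.34] dist 20.65 rows@5cm 4.129580418318223 q [ 0.17  0.62 -0.02  1.46 -0.01  1.1   1.49]
```

View pics/scene8.png

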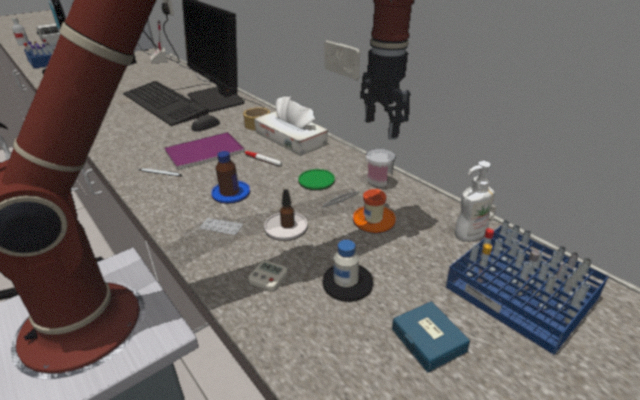

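```bash
python3 -m creep '[1.5,0.55,0.3,0,100,2.5,0.9,0.5,0,100,3,1.1,0.5,0,100,3,1.1,0.5,0,100,3,1.1,0.5,0,100,2.5,0.9,0.4,0,100,1.5,0.5,0.3,0,100,0.8,0.3,0,0,100]' >/dev/null
python3 d.py 0.455 -0.0045 0.054
```

```text
t 22.05 pos [ 0.4575 -0.0082  0.1679] w 1.0 F [-0.2 -0.  -0.5] tilt [-0.042  0.026] yaw x [-0.97  0.24]
tool cm [-0.2   0.13 11.39] dist 11.4 rows@5cm 2.2792456103378007 q [ 0.02  0.4  -0.04  1.98 -0.02  0.81  1.32]
```

```bash
python3 -m creep '[0,0.05,2,0,100,-0.1,0.05,3.2,0,100,-0.1,0,3,0,100,0,0,1.5,0,100]' >/dev/null
python3 d.py 0.455 -0.0045 0.054
```

```text
t 22.55 pos [ 0.4595 -0.0054  0.0697] w 1.002 F [ 0.5 -0.1  0.2] tilt [-0.034  0.026] yaw x [-0.97  0.24]
tool cm [ 0.4  -0.05  1.59] dist 1.64 rows@5cm 0.32798359518891257 q [ 0.01  0.56 -0.04  2.08 -0.01  0.54  1.31]
```

```bash
python3 -m creep '[0.35,0,0.9,0,80,0.1,0,0.5,0,50,0,0,0.1,0,40]' 30 >/dev/null
python3 d.py 0.455 -0.0045 0.054
```

```text
t 22.93 pos [ 0.455  -0.0043  0.0537] w 0.407 F [-0.1 -0.   0.3] tilt [-0.035  0.025] yaw x [-0.97   0.241]
tool cm [-0.   -0.02 -0.03] dist 0.04 rows@5cm 0.007679490719537792 q [ 0.01  0.58 -0.04  2.1  -0.01  0.49  1.31]
```

```bash
python3 -m creep '[0,0,0,0,25,0,0,0,0,12,0,0,0,0,10,0,0,0,0,10,0,0,0,0,10]' 40 >/dev/null
python3 d.py 0.63 0.115 0.054
python3 -m creep '[0,0,-0.8,0,10,0,0,-1.8,0,10,0,0,-2,0,10]' >/dev/null
python3 d.py 0.63 0.115 0.1
python3 - <<'E'
from h import *
s=eyes.snapshot('scene'); im=s['image'][130:250,220:380]; cv2.imwrite('pics/s9c.png',cv2.resize(im[:,:,::-1],None,fx=4,fy=4,interpolation=2))
E
```

```text
t 23.55 pos [ 0.4563 -0.0044  0.0551] w 0.194 F [-0.8 -0.5 -0.3] tilt [-0.031  0.025] yaw x [-0.97   0.241]
tool cm [-13.97  15.78  -0.14] dist 21.08 rows@5cm 4.215100039112519 q [ 0.01  0.58 -0.04  2.1  -0.01  0.49  1.31]
t 23.93 pos [ 0.4566 -0.0055  0.1018] w 0.194 F [ 0.4 -0.7 -0.1] tilt [-0.035  0.025] yaw x [-0.97   0.241]
tool cm [-13.92  15.88  -0.12] dist 21.12 rows@5cm 4.223572788221297 q [ 0.01  0.5  -0.04  2.06 -0.01  0.62  1.31]
```

View pics/s9c.png

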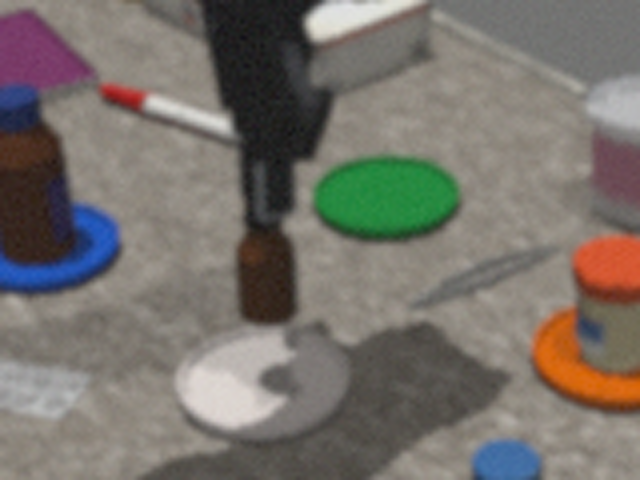

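```bash
python3 -m creep '[-1,1.1,0,0,10,-1.7,1.9,0,0,10,-2,2.3,0,0,10,-2.2,2.5,0,0,10,-2.2,2.5,0,0,10,-2,2.4,0,0,10,-1.6,1.8,0,0,10,-0.8,0.9,0,0,10]' >/dev/null
python3 d.py 0.63 0.115 0.056
```

```text
t 24.98 pos [0.634  0.1208 0.0964] w 0.192 F [-0.5 -0.6 -0.4] tilt [-0.033  0.027] yaw x [-0.97   0.239]
tool cm [ 0.1  -0.73  4.04] dist 4.1 rows@5cm 0.8203976259464163 q [-0.19  0.74 -0.02  1.54 -0.02  0.9   1.13]
```

```bash
python3 -m creep '[0.1,-0.4,1.2,0,10,0,-0.3,1.4,0,10,0,0,0.8,0,10]' >/dev/null
python3 d.py 0.63 0.115 0.056
```

```text
t 25.35 pos [0.629  0.1159 0.0577] w 0.193 F [-0.9 -0.5 -1.2] tilt [-0.036  0.027] yaw x [-0.97   0.238]
tool cm [-0.13 -0.07  0.17] dist 0.22 rows@5cm 0.04409813719032634 q [-0.19  0.78 -0.02  1.58 -0.02  0.82  1.14]
```

```bash
python3 -m creep '[0,0,0.2,0,10,0,0,0.2,0,10]' >/dev/null
python3 d.py 0.63 0.115 0.056
```

```text
t 25.6 pos [0.6287 0.1153 0.0543] w 0.19 F [-1.9 -0.4 13.8] tilt [-0.036  0.027] yaw x [-0.97   0.239]
tool cm [-0.12  0.01 -0.18] dist 0.22 rows@5cm 0.04345078558644418 q [-0.18  0.78 -0.02  1.58 -0.02  0.81  1.14]
```

```bash
python3 -m creep '[0,0,-0.05,0,40,0,0,0,0,70,0,0,0,0,100,0,0,-2,0,100,0,0,-4,0,100,0,0,-4,0,100,0,0,-3,0,100]' >/dev/null
python3 - <<'E'
from h import *
for c in ['scene','top']:
    s=snap(c,c+'10.png')
    for t in ['white_bottle_center','dropper_bottle_center','tray_black_floor','tray_green_floor','tray_white_floor']: print(c,t,[np.round(d['centre'],3) for d in nets.place_of(c,t)[:2]])
E
python3 d.py 0.438 -0.2245 0.15
```

```text
scene white_bottle_center [array([ 0.44 , -0.227,  0.053])]
scene dropper_bottle_center [array([0.624, 0.117, 0.052])]
scene tray_black_floor [array([ 0.435, -0.23 ,  0.011])]
scene tray_green_floor [array([0.631, 0.118, 0.007])]
scene tray_white_floor [array([0.625, 0.117, 0.05 ]), array([ 0.447, -0.003,  0.006])]
top white_bottle_center [array([ 0.434, -0.224,  0.052])]
top dropper_bottle_center [array([0.631, 0.116, 0.055])]
top tray_black_floor [array([ 0.433, -0.234,  0.009])]
top tray_green_floor [array([0.633, 0.115, 0.011])]
top tray_white_floor [array([ 0.448, -0.004,  0.006])]
t 27.07 pos [0.6309 0.1111 0.1831] w 0.999 F [-0.2  0.9 -0.2] tilt [-0.045  0.025] yaw x [-0.97   0.239]
tool cm [ 10.52 -37.25   3.35] dist 38.85 rows@5cm 7.769718835430973 q [-0.18  0.65 -0.02  1.45 -0.02  1.09  1.14]
```

View pics/scene10.png

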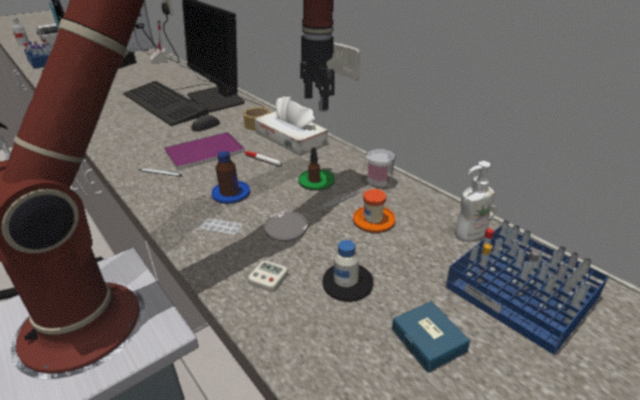

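```bash
python3 -m creep '[0.4,-1.5,0,0,100,0.8,-2.8,0.2,0,100,1,-3.6,0.2,0,100,1,-3.8,0.2,0,100,1,-3.8,0.2,0,100,1,-3.8,0.2,0,100,1,-3.8,0.2,0,100,1,-3.8,0.2,0,100,1,-3.5,0.2,0,100,0.9,-2.8,0.2,0,100,0.6,-1.8,0,0,100,0.3,-0.8,0,0,100]' >/dev/null
python3 d.py 0.438 -0.225 0.028
```

```text
t 28.57 pos [ 0.431  -0.2328  0.1661] w 1.003 F [ 0.5  0.4 -0.8] tilt [-0.048  0.018] yaw x [-0.967  0.251]
tool cm [-1.18  0.85 13.77] dist 13.85 rows@5cm 2.7695492788363847 q [ 0.44  0.45  0.01  1.89 -0.    0.85  1.77]
```

```bash
python3 -m creep '[-0.5,0.4,2,0,100,-0.3,0.3,3,0,100,-0.2,0.1,3,0,100,0,0,1.5,0,100]' >/dev/null
python3 d.py 0.438 -0.225 0.028
```

```text
t 29.07 pos [ 0.4393 -0.227   0.0705] w 0.999 F [-0.1 -0.5 -0.1] tilt [-0.041  0.016] yaw x [-0.967  0.252]
tool cm [-0.01  0.14  4.26] dist 4.26 rows@5cm 0.8518971721975207 q [ 0.43  0.6   0.01  1.98 -0.    0.61  1.75]
```

```bash
python3 -m creep '[0,0.1,1.5,0,100,0,0.05,1.6,0,100,0,0,0.8,0,100]' >/dev/null
python3 d.py 0.438 -0.225 0.028
```

```text
t 29.45 pos [ 0.438  -0.2237  0.03  ] w 0.999 F [ 0.9 -0.5  0.3] tilt [-0.041  0.017] yaw x [-0.967  0.25 ]
tool cm [-0.04 -0.13  0.2 ] dist 0.24 rows@5cm 0.048859016665941064 q [ 0.42  0.66  0.01  2.01 -0.    0.51  1.75]
```

```bash
python3 -m creep '[0,-0.1,0.1,0,80,0,0,0,0,50,0,0,0,0,40,0,0,0,0,40,0,0,0,0,40,0,0,0,0,40]' 50 >/dev/null
python3 d.py 0.449 -0.003 0.03
python3 -m creep '[0,0,-1,0,40,0,0,-2,0,40,0,0,-2.5,0,40]' >/dev/null
python3 d.py 0.449 -0.003 0.08
python3 - <<'E'
from h import *
s=eyes.snapshot('scene'); im=s['image'][180:300,270:430]; cv2.imwrite('pics/s11c.png',cv2.resize(im[:,:,::-1],None,fx=4,fy=4,interpolation=2))
E
```

```text
t 30.2 pos [ 0.4385 -0.2249  0.0303] w 0.531 F [-0.3  0.3 -1.1] tilt [-0.039  0.016] yaw x [-0.968  0.249]
tool cm [ 4.51 21.75  0.34] dist 22.21 rows@5cm 4.442801499685281 q [ 0.42  0.66  0.01  2.01 -0.    0.51  1.75]
t 30.57 pos [ 0.4393 -0.2251  0.0859] w 0.524 F [ 0.6  0.2 -1.7] tilt [-0.044  0.018] yaw x [-0.967  0.249]
tool cm [ 4.56 21.74  0.96] dist 22.23 rows@5cm 4.446992722013909 q [ 0.42  0.57  0.01  1.97 -0.    0.65  1.75]
```

View pics/s11c.png

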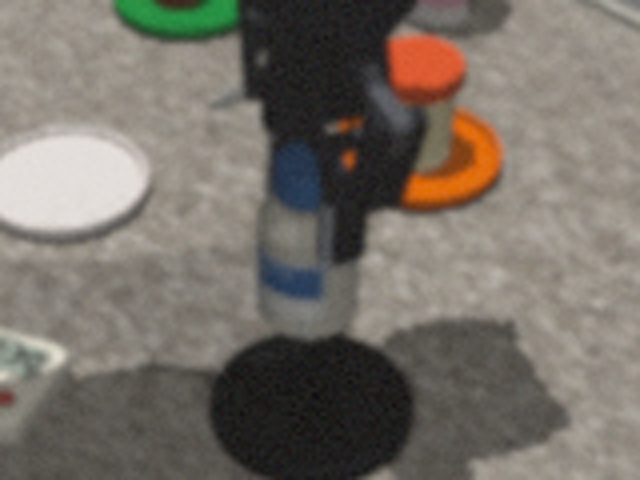

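```bash
python3 -m creep '[0.3,1.5,0,0,40,0.5,2.5,0,0,40,0.6,3,0,0,40,0.7,3.2,0,0,40,0.7,3.2,0.1,0,40,0.6,3,0.1,0,40,0.5,2.4,0.1,0,40,0.3,1.5,0,0,40,0.1,0.6,0,0,40]' >/dev/null
python3 d.py 0.449 -0.003 0.03
```

```text
t 31.75 pos [0.4461 0.0039 0.0854] w 0.526 F [-0.7 -0.5 -1.6] tilt [-0.048  0.02 ] yaw x [-0.969  0.241]
tool cm [-0.73 -0.65  5.5 ] dist 5.59 rows@5cm 1.1180294902772048 q [-0.05  0.52  0.01  2.09 -0.05  0.58  1.33]
```

```bash
python3 -m creep '[-0.4,-0.4,1.4,0,40,-0.3,-0.2,1.6,0,40,0,0,1.2,0,40]' >/dev/null
python3 d.py 0.449 -0.003 0.03
```

```text
t 32.12 pos [ 0.4494 -0.0043  0.0404] w 0.524 F [ 0.   0.  -1.4] tilt [-0.047  0.019] yaw x [-0.969  0.242]
tool cm [0.02 0.1  1.04] dist 1.05 rows@5cm 0.2098471214985425 q [-0.03  0.61  0.01  2.12 -0.06  0.46  1.35]
```

```bash
python3 -m creep '[0,0.1,0.6,0,40,0,0,0.3,0,40,0,0,0.2,0,40]' >/dev/null
python3 d.py 0.449 -0.003 0.03
```

```text
t 32.5 pos [ 0.448  -0.0043  0.0295] w 0.523 F [-4.9 -0.5 33.4] tilt [-0.051  0.019] yaw x [-0.968  0.245]
tool cm [-0.07  0.15 -0.05] dist 0.17 rows@5cm 0.03466827570027704 q [-0.03  0.63  0.01  2.13 -0.06  0.44  1.35]
```

```bash
python3 -m creep '[0,0,-0.1,0,65,0,0,0,0,100,0,0,0,0,100,0,0,-1.5,0,100,0,0,-3,0,100,0,0,-4,0,100,0,0,-4,0,100]' >/dev/null
python3 - <<'E'
from h import *
for c in ['scene','top']:
    s=snap(c,c+'12.png')
    for t in ['white_bottle_center','dropper_bottle_center','tray_black_floor','tray_white_floor']: print(c,t,[np.round(d['centre'],3) for d in nets.place_of(c,t)[:2]])
E
python3 d.py 0.6285 0.1155 0.15
```

```text
scene white_bottle_center [array([ 0.451, -0.006,  0.051])]
scene dropper_bottle_center [array([0.626, 0.116, 0.048])]
scene tray_black_floor [array([ 0.435, -0.23 ,  0.011])]
scene tray_white_floor [array([ 0.448, -0.004,  0.003])]
top white_bottle_center [array([ 0.433, -0.232,  0.008])]
top dropper_bottle_center [array([0.629, 0.114, 0.052])]
top tray_black_floor [array([ 0.43 , -0.234,  0.008])]
top tray_white_floor []
t 33.88 pos [ 0.4522 -0.0068  0.1546] w 1.003 F [ 0.4 -0.7 -0.8] tilt [-0.058  0.019] yaw x [-0.968  0.245]
tool cm [-14.09  16.18  -0.34] dist 21.46 rows@5cm 4.291818403718866 q [-0.04  0.42  0.03  2.   -0.04  0.79  1.34]
```

View pics/scene12.png

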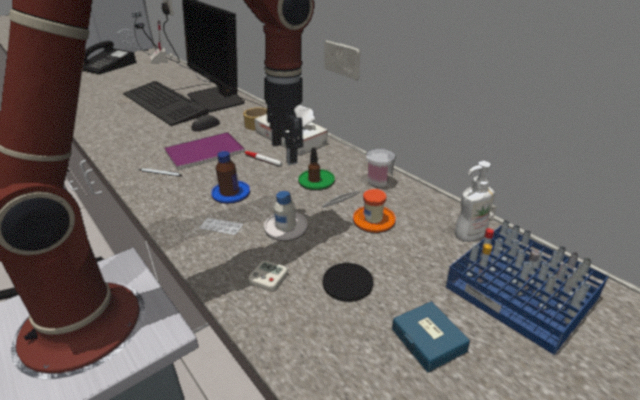

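```bash
python3 -m creep '[-1,1.1,0,0,100,-1.7,2,0,0,100,-2.1,2.4,-0.1,0,100,-2.2,2.5,-0.1,0,100,-2.2,2.5,-0.1,0,100,-2,2.4,0,0,100,-1.6,1.8,0,0,100,-0.8,0.9,0,0,100]' >/dev/null
python3 d.py 0.6285 0.1155 0.055
```

```text
t 34.88 pos [0.6312 0.1208 0.1449] w 0.998 F [-0.1 -0.3 -0.8] tilt [-0.061  0.021] yaw x [-0.968  0.243]
tool cm [-0.45 -0.63  8.97] dist 9.01 rows@5cm 1.8010217141254956 q [-0.22  0.69  0.02  1.47 -0.06  1.03  1.15]
```

```bash
python3 -m creep '[-0.2,-0.3,1.8,0,100,-0.2,-0.3,2.6,0,100,0,0,2.4,0,100,0,0,1,0,100]' >/dev/null
python3 d.py 0.6285 0.1155 0.055
```

```text
t 35.38 pos [0.6278 0.1163 0.0595] w 1.0 F [0.1 1.3 0.1] tilt [-0.064  0.02 ] yaw x [-0.968  0.241]
tool cm [-0.12 -0.07  0.45] dist 0.47 rows@5cm 0.09342587273747473 q [-0.21  0.79  0.02  1.55 -0.06  0.86  1.17]
```

```bash
python3 -m creep '[-0.05,-0.05,0.35,0,60,0,0,0,0,30,0,0,0,0,15,0,0,0,0,10,0,0,0,0,10,0,0,0,0,10]' 40 >/dev/null
python3 d.py 0.436 -0.232 0.055
python3 -m creep '[0,0,-0.8,0,10,0,0,-1.8,0,10,0,0,-2.2,0,10,0,0,-2.5,0,10]' >/dev/null
python3 d.py 0.436 -0.232 0.12
python3 - <<'E'
from h import *
s=eyes.snapshot('scene'); im=s['image'][100:220,240:400]; cv2.imwrite('pics/s13c.png',cv2.resize(im[:,:,::-1],None,fx=4,fy=4,interpolation=2))
E
```

```text
t 36.12 pos [0.6289 0.1153 0.0572] w 0.188 F [-0.5 -1.1 -0.1] tilt [-0.062  0.021] yaw x [-0.968  0.242]
tool cm [ 10.26 -38.38   0.7 ] dist 39.73 rows@5cm 7.946694849750351 q [-0.21  0.79  0.02  1.55 -0.06  0.86  1.17]
t 36.62 pos [0.632  0.1137 0.1313] w 0.18 F [-0.3 -0.2  0. ] tilt [-0.066  0.02 ] yaw x [-0.968  0.242]
tool cm [ 10.54 -38.3    1.74] dist 39.76 rows@5cm 7.951994850978555 q [-0.21  0.71  0.02  1.48 -0.06  1.01  1.17]
```

View pics/s13c.png

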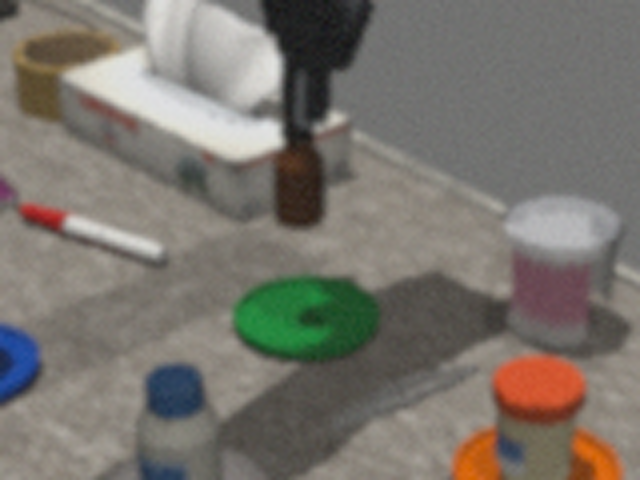

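```bash
python3 -m creep '[0.4,-1.5,0,0,5,0.8,-2.8,0.1,0,5,1,-3.6,0.1,0,5,1,-3.8,0.1,0,5,1,-3.8,0.1,0,5,1,-3.8,0.1,0,5,1,-3.8,0.1,0,5,1,-3.8,0.1,0,5,1,-3.6,0.1,0,5,0.9,-2.9,0.1,0,5,0.6,-1.9,0,0,5,0.3,-0.9,0,0,5]' 60 >/dev/null
python3 d.py 0.436 -0.232 0.056
```

```text
t 38.17 pos [ 0.4254 -0.2311  0.1234] w 0.175 F [ 0.6 -0.4  0.2] tilt [-0.08  0.02] yaw x [-0.964  0.251]
tool cm [-1.6   0.18  6.63] dist 6.83 rows@5cm 1.3652795299521012 q [ 0.41  0.51  0.04  1.93 -0.    0.78  1.77]
```

```bash
python3 -m creep '[-0.7,0.1,1.2,0,5,-0.5,0.1,1.8,0,5,-0.2,0,1.5,0,5]' >/dev/null
python3 d.py 0.436 -0.232 0.056
python3 - <<'E'
from h import *
s=eyes.snapshot('scene'); im=s['image'][200:320,270:430]; cv2.imwrite('pics/s14c.png',cv2.resize(im[:,:,::-1],None,fx=4,fy=4,interpolation=2))
E
```

```text
t 38.55 pos [ 0.4374 -0.2304  0.075 ] w 0.178 F [-0.8 -0.7 -0.1] tilt [-0.078  0.021] yaw x [-0.965  0.25 ]
tool cm [-0.06 -0.2   1.9 ] dist 1.91 rows@5cm 0.3817363541861294 q [ 0.41  0.6   0.03  1.95 -0.01  0.67  1.76]
```

View pics/s14c.png

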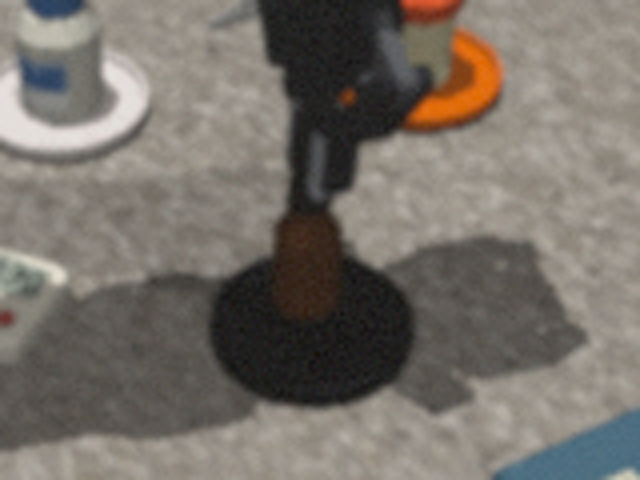

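The dropper bottle hangs almost upright over the black tray. I'll lower it slowly until it touches.

```bash
python3 -m creep '[0,-0.15,0.9,0,5,0,0,0.5,0,5]' >/dev/null
python3 d.py 0.436 -0.232 0.057
```

```text
t 38.85 pos [ 0.4357 -0.2289  0.0577] w 0.176 F [-0.3  0.4 -0.3] tilt [-0.081  0.024] yaw x [-0.965  0.246]
tool cm [-0.11 -0.29  0.06] dist 0.31 rows@5cm 0.06291648896017868 q [ 0.41  0.63  0.03  1.96 -0.01  0.63  1.76]
```

```bash
python3 -m creep '[0,-0.2,0.15,0,5,0,0,0.15,0,5]' >/dev/null
python3 d.py 0.436 -0.232 0.057
```

```text
t 39.1 pos [ 0.4356 -0.2303  0.0561] w 0.173 F [-1.3  0.2 15.6] tilt [-0.081  0.024] yaw x [-0.966  0.246]
tool cm [-0.07 -0.16 -0.1 ] dist 0.2 rows@5cm 0.04021718365405705 q [ 0.41  0.63  0.03  1.96 -0.01  0.63  1.77]
```

```bash
python3 -m creep '[0,0,-0.05,0,30,0,0,0,0,70,0,0,0,0,100,0,0,-1.5,0,100,0,0,-3,0,100,0,0,-4,0,100,0,0,-4,0,100,0,0,-3,0,100]' >/dev/null
python3 d.py 0.6 0 0.25
python3 - <<'E'
from h import *
for c in ['scene','top']:
    s=snap(c,c+'15.png')
    for t in C+T: print(c,t,[np.round(d['centre'],3) for d in nets.place_of(c,t)[:2]])
E
```

```text
t 40.1 pos [ 0.4476 -0.2344  0.2182] w 1.002 F [-0.6  0.1  0.3] tilt [-0.081  0.024] yaw x [-0.965  0.246]
tool cm [-8.66 26.49 -3.84] dist 28.13 rows@5cm 5.626880319503554 q [ 0.4   0.43  0.04  1.76 -0.    1.05  1.76]
scene amber_bottle_center []
scene sample_cup_center [array([ 0.622, -0.113,  0.035]), array([0.629, 0.117, 0.006])]
scene white_bottle_center [array([ 0.452, -0.008,  0.052]), array([0.63 , 0.118, 0.006])]
scene dropper_bottle_center [array([ 0.433, -0.23 ,  0.054])]
scene tray_blue_floor [array([0.425, 0.213, 0.008])]
scene tray_orange_floor [array([ 0.617, -0.113,  0.011])]
scene tray_white_floor [array([ 0.447, -0.004,  0.006])]
scene tray_black_floor [array([ 0.433, -0.23 ,  0.012])]
scene tray_green_floor [array([0.63 , 0.117, 0.005])]
top amber_bottle_center [array([0.424, 0.214, 0.061])]
top sample_cup_center [array([ 0.622, -0.117,  0.04 ])]
top white_bottle_center [array([ 0.446, -0.006,  0.054])]
top dropper_bottle_center [array([ 0.435, -0.23 ,  0.054])]
top tray_blue_floor [array([0.418, 0.214, 0.013]), array([ 0.436, -0.232,  0.052])]
top tray_orange_floor [array([ 0.619, -0.117,  0.005])]
top tray_white_floor []
top tray_black_floor [array([ 0.434, -0.234,  0.01 ])]
top tray_green_floor [array([0.634, 0.116, 0.007])]
```

View pics/scene15.png

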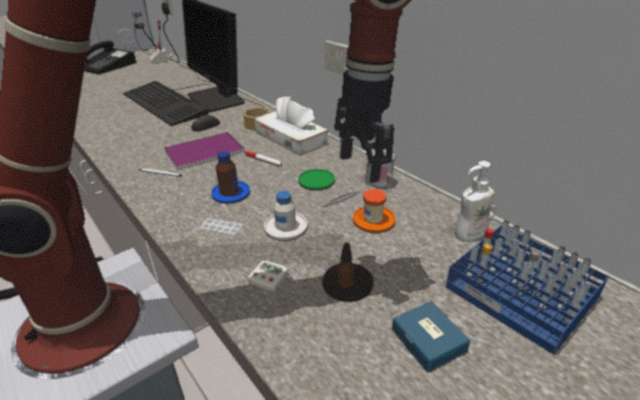

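View pics/top15.png

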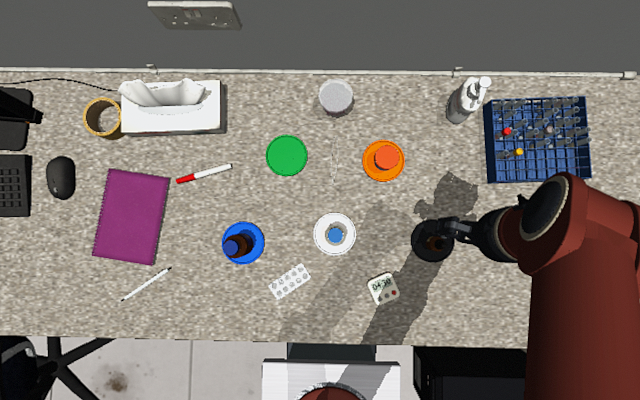

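The final views show all four containers upright and near the centre of their own trays. In the scene view they are at (226,175) blue, (374,205) orange, (285,215) white and (347,270) black. The green tray is empty and the gripper is clear.

```bash
python3 -m creep '[0,0,-0.5,0,100,0,0,0,0,100]' >/dev/null; python3 -c "
from station import job; print(job.job_done())"
```

```text
the job is handed in; nothing more can be done
None
```

All four containers are in their own trays and the job is handed in, at about 40 s of the 138 s allowed; it returned no verdict.

I made the two swaps through the green tray:
1. **Cup and brown bottle:** cup to green, brown bottle to blue, cup to orange.
2. **Dropper and white bottle:** dropper to green, white bottle to white, dropper to black.

- **Final check:** both camera pictures show every container upright, the green tray empty and the gripper clear above them. The networks place each container about 2–6 mm from its tray's centre, against the 15 mm limit.
- **Network misses:** in the last look the scene network missed the brown bottle and the top network missed the white tray. For those I relied on the other camera and earlier fixes. A few networks also gave wrong second guesses, such as the cup or white bottle in the empty green tray.
- **Tool tilt:** the tool drifted to about 0.08 rad off vertical by the last placement. Released, the containers stood upright in the pictures.
- **Contact forces:** the readings I took when setting containers down were 33 N at most.

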